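# Pin the jigger arm in its fork

## Task

Swing the jigger's arm in between the ears of its fork until it meets its stop, then take the long pin (not the short one) from the wooden block and thread it down through the upper ear, the arm and the lower ear until its head rests on the upper ear, and let go. Feel for the holes gently: the pin must never press on the machine with more than 35 N. Leave the other things on the table where they are.

Things in the scene. Friction and masses are not known exactly. Their poses are not given: they have to be found in the camera images.
- jigger: Bench jigger (a potter's forming machine) screwed to the table. Its frame: z up, origin on the table right below fork_mark, +y along the arm's home position towards the wheel. Grey base plate 150 (x) x 470 (y) x 12 mm; a green casting bolted on it carries the pivot post, the fork and, on the pivot, the swing arm. All sizes here in mm, heights z above the table.
- fork_mark (a point): Nominal (!) centre of the upper ear's hole at its top face, z 112, jigger x 0 y 0. The casting sits in oversize slots: fork, pivot and arm together are shifted (not turned) by up to 7 mm in jigger x and up to 7 mm in y, differently each time; the shift is in no reported pose and must be felt. In use the casting does not move.
- lower_ear_mark (a point): Nominal centre of the lower ear's hole at its top face, z 68; it lies exactly below the upper hole, shifted likewise. The fork: two steel ears 64 (x) x 46 (y) x 12 mm, at z 100 to 112 and z 56 to 68, each with a vertical 14 mm through hole in its middle. They join a green upright at jigger x +32 to +54, z up to 112; the fork is open to -x.
- pivot_mark (a point): Nominal centre of the arm's vertical pivot, top of the post: jigger x 0, y -100, z 104 (shifted with the casting). At joint value a, a point r mm along the arm from the pivot is at jigger x = -r sin a, y = -100 + r cos a, plus the shift. The 200 mm wheel head (top at z 40, with a plaster bowl mould, rim at z 70) has its centre at jigger y +200; the arm passes over it.
- swing_arm (a joint): Angle of the aluminium arm, rad. 0: home, at its stop, its 15 mm hole (r 100) in line with the ears' holes. Grows as it swings out to jigger -x, up to 1.0. Friction 0.3 N m; stays where left. Arm 32 wide, z 76 to 92, up to r 332. At r 180 an upright dark wooden knob, diameter 24, z 104 to 148, to push or grip it by. At r 265 to 335 an upright steel profile plate, z up to 165.
- long_pin: The long pin, 130 to 210 g, loose, upright in one hole of the block. Origin at the lower end (centre of the nose), z up to the head. Steel shank diameter 12, length 85; its last 1.5 mm taper to 11 mm at the nose. Above it a cylindrical aluminium head, diameter 26, pin z 85 to 130, to grip it by. Seated in the fork its head's underside is at z 112, its nose at z 27.
- pin_block: Fixed wooden block, 160 (x) x 70 (y) x 50 mm, origin at the centre of its underside, with two 14 mm holes, 40 mm deep, at x -45 and x +45 on its top, one pin standing upright in each, in either order.
- short_pin: A pin with the same head and diameter but a shank of only 50 mm (head at z 50 to 95 of its own frame), in the other hole of the block. To be left there.
- bowl_a: White bowl, 130 mm wide, 55 mm high; bystander.
- bowl_b: White bowl, 116 mm wide, 50 mm high; bystander.
- rib: Flat wooden rib, 90 x 50 x 10 mm; bystander.
- brush: Brush with a wooden handle, 170 mm long; bystander.
- wrench: Steel wrench, 170 mm long; bystander.
- knife: Spatula with a dark wooden handle, 250 mm long; bystander.

How it is judged:
On the way, in this order (a step that is already met when the one before it is completed fails the run):
1. the arm is swung home between the ears, against its stop (value of joint swing_arm below 0.03 rad), for 0.2 s.
2. the long pin's nose has passed through the upper ear and the arm (horizontal distance between long_pin and fork_mark below 0.013 m and z of long_pin in the frame of jigger below 0.074 m and angle between long_pin's own z axis and vertical below 0.1 rad and value of joint swing_arm below 0.03 rad), for 0.1 s.
At the end, for the whole second after the job is handed in: The arm is home (within 0.03 rad of its stop); the long pin stands upright (within 0.06 rad) through the upper ear, the arm and the lower ear, its head resting on the upper ear (nose at 27 mm, within 3 mm, above the table), released and at rest (horizontal distance between long_pin and fork_mark below 0.013 m and z of long_pin in the frame of jigger between 0.024 and 0.03 m and angle between long_pin's own z axis and vertical below 0.06 rad and value of joint swing_arm below 0.03 rad and linear speed of long_pin below 0.02 m/s and contact force between the fingers and long_pin below 0.1 N); the robot touches nothing.
It fails at once if the long pin presses on the machine with more than 35 N (contact force between long_pin and jigger above 35 N).
It fails at once if the short pin is taken out of the block (distance of short_pin from where it was at the start of the episode above 0.03 m).
It fails at once if a bystander is moved by more than 40 mm (distance of any of bowl_a, bowl_b, rib, brush, wrench, knife from where it was at the start of the episode above 0.04 m).
It also fails if it takes over 72 s, if anything falls off the work surface, if the arm or the gripper's body presses on something with over 40 N, if the wrist force passes 120 N, or if a joint passes its speed limit or range.

## Robot

A 6-joint arm with a two-finger parallel gripper is mounted at the origin on the work surface. World frame = base frame: x ahead of the robot, y to its left, z up, the work surface at z = 0. Lengths are in m, angles in rad, forces in N, time in s.
With the tool pointing down it reaches from about 0.425 to 0.95 m from the base axis. Payload 3.5 kg.
Tool frame: the origin (TCP) lies at the very end of the fingers, on their centre line; the grasp point (between the pads) lies 19 mm behind it; z points along the fingers, y is the direction in which the jaws open and shut (so a half turn about z gives the same grasp; the last joint's range is limited). The gripper opens to 85 mm and grips with 20 to 120 N. Pads are 22 mm wide; open, the fingers measure 114 mm over their backs; the gripper's body (76 mm by 85 mm) begins 54 mm behind the grasp point. The pads swing forward as they close: fully open they stand 13 mm farther back than shut.
Start: joints at [-1.346, 0.286, 1.577, -0, 1.279, -0.15], TCP at [0.247, -0.628, 0.231] pointing down, gripper open.
Joint ranges: [-2.77, 2.77], [-0.9, 2.22], [0.21, 2.48], [-1.53, 4.67], [0.24, 2.81], [-2.84, 2.84]. Speed limits (rad/s): [2.79, 2.79, 3.14, 3.14, 3.14, 3.14].

## Interface

Orientations are given as a rotation vector (axis times angle).
In Python, from station import bot gives the robot as it stands. The module is installed in compiled form; this text tells all that it offers.
- The arm moves only by the tool servo_tool, never from a script. Its argument "commands" is text: rows parted by semicolons, each of 5 numbers parted by spaces: the shift along the tool's x, y, z in m, then the turn about the tool's z in rad, then the opening, from 0 (shut) to 1 (fully open). In form: tx ty tz turn gripper; .... A call has 1 to 5 rows; each row is the pose to reach, as a shift and turn from the pose measured when the call began, along the tool's axes at that moment; what a row does not reach only later rows make up. A row lasts 1/8 s, in which the tool goes at most 62.5 mm and 10.7 degrees, less where a joint would pass 70% of its speed; a pose out of reach is approached as far as the arm can. A call with a gripper value outside its range is refused whole. The fingers move at their own pace and stop on an object; "squeeze" is the grip in N (left out, the last holds). Time passes only in rows, so rows that repeat a pose let the fingers close. It gives the time, the measured TCP pose, the force and the opening at its end, in the units of the state.
- bot.read_state(): the state, without advancing time (a new reading comes with each control period).
- bot.get_image(name): name is "scene" or "side" or "wrist"; returns the picture (420x560x3 uint8, red, green, blue); there is no depth.
- bot.camera_info(name): a dict with "camera_matrix" (3x3 intrinsics, pixels), "R" (3x3) and "t" (3): a world point X has camera coordinates R X + t. Camera axes: x right, y down, z forward; pixel columns grow to the right and rows downward; lengths in m; the calibration is good to about 2 mm. A picture is of the moment at which its call begins: read the wrist's pose just before it. camera_info takes no time and is no camera call; for the wrist camera it gives the pose at the moment of the call.
- bot.close_job(): hands the job in, once; it reports no verdict.
The state is a dict: "t": time; "joint_positions": joint angles; "qd": joint speeds; "joint_efforts": joint torques, N m; "tool_pos": TCP position; "orientation": TCP orientation; "ft_force": force on the tool from outside, world axes, zero at the start; "ft_torque": the same for the moment, N m; "finger_gap": opening from 0.0 (shut) to 1.0 (fully open).
Only numpy, scipy, OpenCV 4.12 (cv2) and the standard library are available. Lean on these libraries where they do the work, as an engineer would, in place of code of your own. Each camera call takes 0.05 s, during which the arm holds its last target. There are 200 camera calls.

## Working session

There is one attempt and no reset: what is moved stays moved. The work goes in short steps, Python scripts to look and compute and a tool call to move; the robot and the scene stay as the last step left them, time stands still between calls to the robot, and variables do not carry over. Pictures are saved under pics/ and viewed, about 8 in all and at most 12, crops included, and the job is handed in when it is done.

Besides the shell and the picture viewer there is one more tool, called as name(argument=value, ...) on one line, values as JSON. servo_tool: Moves the arm, as the interface text tells. Its arguments: {"type":"object","properties":{"commands":{"type":"string"},"squeeze":{"type":"number"}},"required":["commands"]}

```bash
mkdir -p pics; cat > h.py <<'E'
import numpy as np, cv2
from scipy.spatial.transform import Rotation as Ro
from station import bot
def snap(n,f):
    ci=bot.camera_info(n); im=bot.get_image(n); cv2.imwrite('pics/'+f+'.png',im[:,:,::-1]); np.savez('pics/'+f+'.npz',im=im,K=ci['camera_matrix'],R=ci['R'],t=ci['t'])
def ld(f):
    d=np.load('pics/'+f+'.npz'); return d
def ray(f,u,v,z):
    d=ld(f); R,t=d['R'],d['t']; c=-R.T@t; w=R.T@np.linalg.inv(d['K'])@[u,v,1]; return c+w*(z-c[2])/w[2]
def proj(f,X):
    d=ld(f); p=d['K']@(d['R']@np.asarray(X,float)+d['t']); return p[:2]/p[2]
def tri(fs,uvs):
    A=[];b=[]
    for f,(u,v) in zip(fs,uvs):
        d=ld(f); c=-d['R'].T@d['t']; w=d['R'].T@np.linalg.inv(d['K'])@[u,v,1]; w/=np.linalg.norm(w); P=np.eye(3)-np.outer(w,w); A.append(P); b.append(P@c)
    return np.linalg.lstsq(np.vstack(A),np.hstack(b),rcond=None)[0]
def totool(X):
    s=bot.read_state(); return Ro.from_rotvec(s['orientation']).inv().apply(np.asarray(X)-s['tool_pos'])
E
python3 - <<'E'
from h import *
snap('scene','s0');snap('side','d0')
a=cv2.imread('pics/s0.png');b=cv2.imread('pics/d0.png')
s=bot.read_state();print(s)
for f in('s0','d0'):d=ld(f);print(-d['R'].T@d['t'],d['R'][2])
E
```

```text
{'t': 0.1, 'joint_positions': array([-1.34600703e+00,  2.87137194e-01,  1.57806167e+00,  2.52500327e-05,
        1.27861321e+00, -1.49993882e-01]), 'qd': array([-0.00019272, -0.00246833, -0.00441687, -0.00025853, -0.00033676,
        0.00016083]), 'joint_efforts': array([ 5.66399194e-04, -4.07293618e+01, -2.93698776e+01, -1.56824181e-04,
        3.39373830e-03, -6.50589385e-06]), 'tool_pos': array([ 0.24699745, -0.62753088,  0.2300286 ]), 'orientation': array([-3.08441661e+00, -5.84843999e-01,  9.23401840e-05]), 'ft_force': array([ 0.12879441, -0.46079653, -0.15662513]), 'ft_torque': array([ 0.00173551, -0.0132849 ,  0.01948346]), 'finger_gap': 0.9998890408510319}
[1.39785327 0.63255198 0.82521294] [-0.65464167 -0.48767515 -0.57759608]
[ 0.51645363 -0.67847361  0.63500907] [ 0.04753668  0.78740236 -0.61460376]
```

View pics/s0.png

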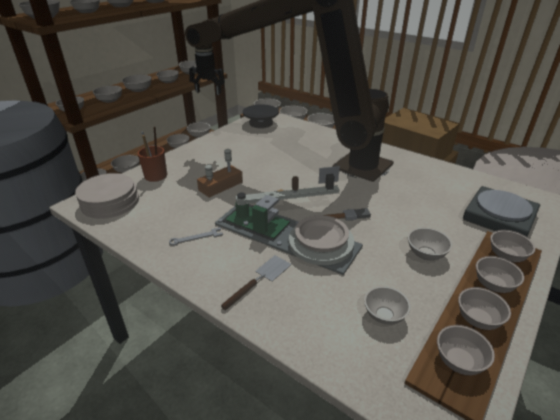

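View pics/d0.png

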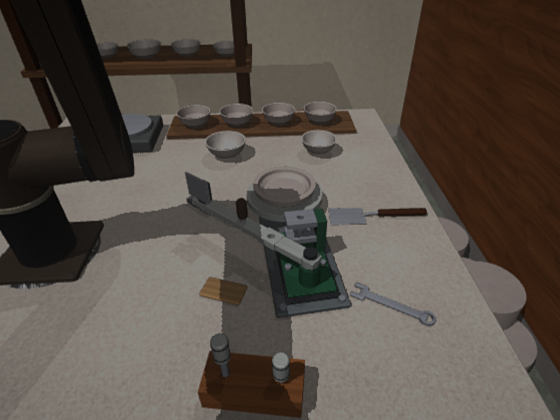

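Side view: block at about (253,383), tall (long) pin at its left hole with head near (220,345), short pin head near (281,365). The fork's upper ear is near (300,220), the post near (312,255), the knob near (242,208), and the arm is swung out to the left. I'll enlarge it to get accurate pixels.

```bash
python3 - <<'E'
import cv2
a=cv2.imread('pics/d0.png')
c=a[165:415,180:380]
c=cv2.resize(cv2.convertScaleAbs(c,alpha=1.6),None,fx=2.4,fy=2.4,interpolation=cv2.INTER_CUBIC)
b=cv2.imread('pics/s0.png')[140:275,190:370]
b=cv2.resize(cv2.convertScaleAbs(b,alpha=1.6),(320,240),interpolation=cv2.INTER_CUBIC)
import numpy as np
o=np.zeros((600,800,3),np.uint8);o[:600,:480]=c;o[:240,480:]=b
cv2.imwrite('pics/c0.png',o)
E
```

```text
(no output)
```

View pics/c0.png

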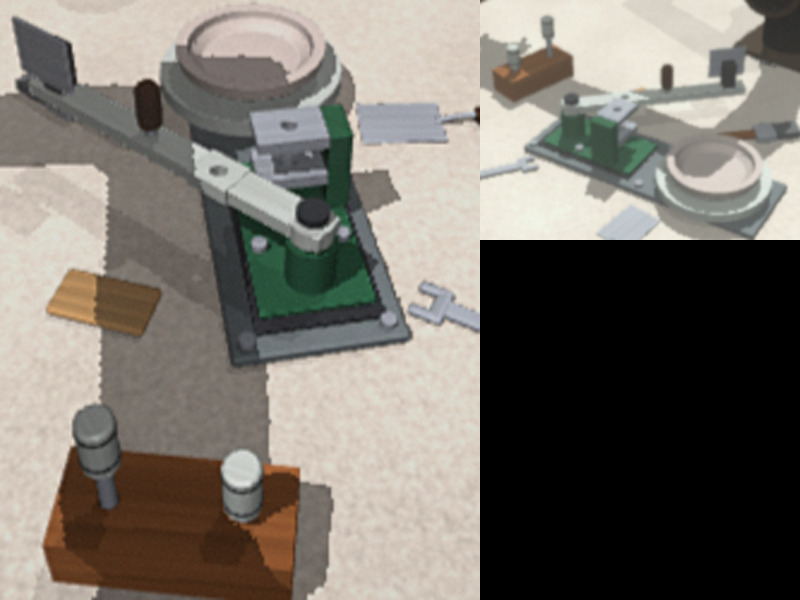

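Crop: upper-ear hole at (290,125), knob top (148,86), pivot cap (313,208), long pin head top (97,420), short pin head top (242,466), and plate front corners (232,362) and (411,338).

```bash
python3 - <<'E'
from h import *
P={}
for n,x,y,z in [('hole',290,125,.112),('knobtop',148,86,.148),('cap',313,208,.106),('longtop',97,420,.140),('shortop',242,466,.105),('armhole',220,170,.092),('pl_l',232,360,.012),('pl_r',411,336,.012),('earA',250,112,.112),('earB',256,146,.112),('earC',333,140,.112),('blk_l',73,451,.05),('blk_r',300,468,.05),('rib',105,300,.01),('plateTop',40,30,.165)]:
    P[n]=ray('d0',180+x/2.4,165+y/2.4,z); print(n,P[n].round(4))
# scene cross-check: crop scale 320/180
for n in ('hole','knobtop','longtop','cap','armhole'):
    p=proj('s0',P[n]);print(n,((p-[190,140])*[320/180,240/135]+[480,0]).round(1))
d=P['pl_r']-P['pl_l'];print('width',np.linalg.norm(d))
ph=np.arctan2(d[1],d[0]);print('yaw',ph)
d=P['hole']-P['cap'];print('hole-cap',np.linalg.norm(d[:2]),np.arctan2(-d[0],d[1]))
d=P['knobtop']-P['cap'];print('knob-cap',np.linalg.norm(d[:2]),np.arctan2(-d[0],d[1]))
d=P['shortop']-P['longtop'];print('pins',np.linalg.norm(d[:2]),np.arctan2(d[1],d[0]))
E
```

```text
hole [ 0.5803 -0.048   0.112 ]
knobtop [ 0.4571 -0.03    0.148 ]
cap [ 0.5904 -0.1468  0.106 ]
longtop [ 0.4365 -0.352   0.14  ]
shortop [ 0.5227 -0.3669  0.105 ]
armhole [ 0.5167 -0.081   0.092 ]
pl_l [ 0.5201 -0.2199  0.012 ]
pl_r [ 0.6681 -0.2059  0.012 ]
earA [ 0.5459 -0.0272  0.112 ]
earB [ 0.5486 -0.0744  0.112 ]
earC [ 0.6158 -0.0709  0.112 ]
blk_l [ 0.4073 -0.3159  0.05  ]
blk_r [ 0.5627 -0.3386  0.05  ]
rib [ 0.4135 -0.1498  0.01  ]
plateTop [0.3577 0.0392 0.165 ]
hole [615.6 107.2]
knobtop [664.8  64.6]
longtop [545.3  16.4]
cap [570.3  94.2]
armhole [623.5  95. ]
width 0.1487033032319448
yaw 0.09457608769058166
hole-cap 0.09934125663257411 0.10150443513192753
knob-cap 0.17729644335553185 0.8513071361066583
pins 0.08747478681483917 -0.1710721447179164
```

```bash
cat >> h.py <<'E'
def rows(*W):
    "W: (x,y,z,yaw of tool x, or None)"
    s=bot.read_state();T=Ro.from_rotvec(s['orientation']);M=T.as_matrix();y0=np.arctan2(M[1,0],M[0,0])
    for w in W:
        q=totool(w[:3]); print(*q.round(4), round(0 if w[3] is None else float((y0-w[3]+np.pi)%(2*np.pi)-np.pi),3))
    print('pose',s['tool_pos'].round(4),'yaw',round(float(y0),3),'tilt',M[2,2].round(5),'F',s['ft_force'].round(2),'t',s['t'],'q6',s['joint_positions'][5].round(2))
E
python3 - <<'E'
from h import *
rows((.43,-.06,.21,None),(.43,-.06,.118,None))
E
```

```text
0.378 -0.4611 0.0212 0
0.378 -0.4609 0.1132 0
pose [ 0.247  -0.6275  0.23  ] yaw 0.375 tilt -1.0 F [ 0.13 -0.46 -0.16] t 0.1 q6 -0.15
```

servo_tool(commands="0.04 -0.05 0 0 0; 0.08 -0.1 0 0 0; 0.12 -0.146 0 0 0; 0.16 -0.195 0 0 0; 0.2 -0.244 0 0 0", squeeze=60)

```text
t: 0.72
tool_pos: [0.3428, -0.3285, 0.2302]
orientation: [-3.084, -0.584, -0.0]
ft_force: [1.0, 0.3, 0.8]
finger_gap: -0.0
```

servo_tool(commands="0.036 -0.043 0 0 0; 0.072 -0.087 0 0 0; 0.108 -0.13 0 0 0; 0.144 -0.174 0 0 0; 0.178 -0.217 0.02 0 0")

```text
t: 1.35
tool_pos: [0.4304, -0.0599, 0.2122]
orientation: [-3.086, -0.584, -0.006]
ft_force: [0.4, 0.2, 0.1]
finger_gap: -0.001
```

```bash
python3 - <<'E'
from h import *
rows((.43,-.06,.21,None),(.43,-.06,.118,None))
E
```

```text
-0.0004 -0.0 0.0022 0
-0.0008 -0.0001 0.0942 0
pose [ 0.4304 -0.0599  0.2122] yaw 0.374 tilt -0.99999 F [0.43 0.17 0.06] t 1.35 q6 0.82
```

servo_tool(commands="0 0 0.05 0 0; 0 0 0.094 0 0; 0 0 0.094 0 0")

```text
t: 1.72
tool_pos: [0.4275, -0.0583, 0.1145]
orientation: [-3.081, -0.584, 0.007]
ft_force: [-0.7, 1.0, -0.5]
finger_gap: 0.001
```

```bash
python3 - <<'E'
from h import *
C=np.array([.5904,-.1468])
rows(*[(*(C+.18*np.array([-np.sin(a),np.cos(a)])-.024*np.array([np.cos(a),np.sin(a)])),.118,None) for a in (.85,.75,.65,.55,.45,.35,.25,.2,.15,.10,.07)])
E
```

```text
0.0154 -0.0071 -0.0035 0
0.0308 -0.0167 -0.0035 0
0.0471 -0.0247 -0.0035 0
0.0641 -0.0311 -0.0035 0
0.0817 -0.0357 -0.0035 0
0.0996 -0.0385 -0.0036 0
0.1177 -0.0396 -0.0036 0
0.1268 -0.0394 -0.0037 0
0.1359 -0.0388 -0.0037 0
0.1449 -0.0378 -0.0037 0
0.1503 -0.0369 -0.0037 0
pose [ 0.4275 -0.0583  0.1145] yaw 0.375 tilt -0.99998 F [-0.72  0.97 -0.5 ] t 1.725 q6 0.82
```

servo_tool(commands="0.015 -0.007 -0.003 0 0; 0.031 -0.017 -0.003 0 0; 0.047 -0.025 -0.003 0 0; 0.064 -0.031 -0.003 0 0; 0.082 -0.036 -0.003 0 0")

```text
t: 2.35
tool_pos: [0.492, 0.0059, 0.1182]
orientation: [-3.082, -0.585, 0.005]
ft_force: [-1.2, -1.3, 0.1]
finger_gap: 0.001
```

servo_tool(commands="0.01 -0.001 0 0 0; 0.018 -0.003 0 0 0; 0.027 -0.004 0 0 0; 0.036 -0.004 0 0 0")

```text
t: 2.85
tool_pos: [0.5243, 0.0228, 0.118]
orientation: [-3.082, -0.584, 0.006]
ft_force: [-1.1, -1.6, -0.2]
finger_gap: -0.002
```

```bash
python3 - <<'E'
from h import *
C=np.array([.5904,-.1468])
rows(*[(*(C+.18*np.array([-np.sin(a),np.cos(a)])-.024*np.array([np.cos(a),np.sin(a)])),.118,None) for a in (.35,.25,.2,.15,.10,.07)])
E
```

```text
-0.0201 0.0015 0.0 0
-0.002 0.0005 -0.0 0
0.0071 0.0006 -0.0001 0
0.0161 0.0012 -0.0001 0
0.0251 0.0023 -0.0001 0
0.0305 0.0031 -0.0001 0
pose [0.5243 0.0228 0.118 ] yaw 0.375 tilt -0.99998 F [-1.08 -1.64 -0.24] t 2.85 q6 1.04
```

servo_tool(commands="0.005 0 0 0 0; 0.01 0.001 0 0 0; 0.016 0.001 0 0 0; 0.02 0.002 0 0 0")

```text
t: 3.35
tool_pos: [0.5439, 0.0286, 0.1179]
orientation: [-3.081, -0.584, 0.006]
ft_force: [-2.0, -0.4, 0.9]
finger_gap: 0.001
```

servo_tool(commands="0.002 0 0 0 0; 0.004 0.001 0 0 0")

```text
t: 3.6
tool_pos: [0.5479, 0.0294, 0.1178]
orientation: [-3.081, -0.584, 0.007]
ft_force: [-1.3, 1.2, 0.6]
finger_gap: -0.003
```

servo_tool(commands="0.002 0 0 0 0; 0.003 0 0 0 0")

```text
t: 3.85
tool_pos: [0.5489, 0.0297, 0.1178]
orientation: [-3.081, -0.585, 0.017]
ft_force: [-8.6, -4.0, 5.9]
finger_gap: -0.001
```

Force jumped to about 9.5 N, so the arm is on its stop. I'll back off and rise, then look from above the fork with the wrist camera.

servo_tool(commands="0.001 0 0 0 0; 0.001 0 0 0 0; -0.01 0 0 0 0; -0.025 0 0 0 0.5; -0.03 0 -0.04 0 1")

```text
t: 4.47
tool_pos: [0.5175, 0.0187, 0.1546]
orientation: [-3.078, -0.584, 0.029]
ft_force: [1.1, -0.6, -0.0]
finger_gap: 0.416
```

```bash
python3 - <<'E'
from h import *
snap('wrist','w0');snap('side','d1')
a=cv2.imread('pics/d1.png')[180:300,200:360]
c=cv2.resize(cv2.convertScaleAbs(a,alpha=1.6),(480,360),interpolation=cv2.INTER_CUBIC)
w=cv2.resize(cv2.imread('pics/w0.png'),(320,240))
o=np.zeros((360,800,3),np.uint8);o[:,:480]=c;o[:240,480:]=w
cv2.imwrite('pics/c1.png',o)
d=ld('w0');print('cam',-d['R'].T@d['t'],d['R'][2]); rows((.4365,-.352,.24,None))
E
```

```text
cam [0.59778478 0.04771213 0.29506786] [-0.3196054  -0.11455956 -0.94060007]
-0.2164 0.3122 -0.0781 0
pose [0.5234 0.0179 0.1624] yaw 0.375 tilt -0.99999 F [ 0.11 -0.37  0.98] t 4.575 q6 1.03
```

View pics/c1.png

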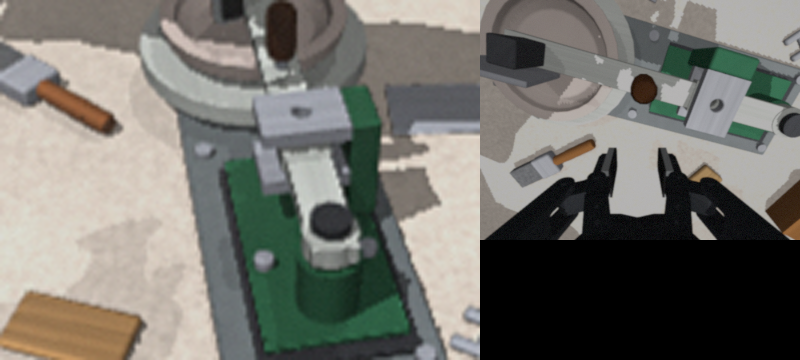

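Arm is between the ears, lined up with them. Ear hole shows at about (415,182) in the full wrist picture. I'll measure it by blob and triangulate with the side view.

```bash
python3 - <<'E'
from h import *
def blob(f,u,v,r,thr):
    g=cv2.cvtColor(ld(f)['im'],cv2.COLOR_RGB2GRAY).astype(float)[v-r:v+r+1,u-r:u+r+1]
    med=np.median(g); m=((g<thr*med)).astype(np.uint8)
    n,l,s,c=cv2.connectedComponentsWithStats(m); 
    return med,[(s[i,:].tolist(),(c[i]+[u-r,v-r]).round(2).tolist()) for i in range(1,n) if s[i,4]>6]
print(blob('w0',415,182,16,.75));print(blob('d0',301,217,7,.8));print(blob('d1',300,217,7,.8))
o=[]
for f,u,v,r in(('w0',415,182,40),('d1',302,217,26)):
    im=ld(f)['im'][v-r:v+r,u-r:u+r,::-1]; o.append(cv2.resize(cv2.convertScaleAbs(im,alpha=1.3),(400,400),interpolation=cv2.INTER_NEAREST))
cv2.imwrite('pics/c2.png',np.hstack(o))
E
```

```text
(np.float64(146.0), [([4, 8, 23, 22, 350], [414.6, 184.1])])
(np.float64(103.0), [([3, 6, 7, 3, 19], [300.0, 216.89]), ([4, 13, 11, 2, 13], [303.69, 223.85])])
(np.float64(101.0), [([4, 6, 7, 3, 19], [300.0, 216.89]), ([5, 13, 10, 2, 11], [302.91, 223.91])])
```

View pics/c2.png

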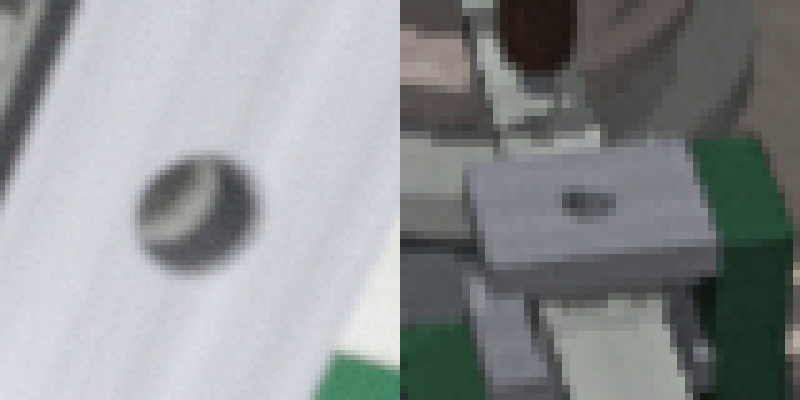

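```bash
python3 - <<'E'
from h import *
print(ray('w0',414.6,184.4,.112),ray('d1',300.3,217,.112), tri(['w0','d1'],[(414.6,184.4),(300.3,217)]))
rows((.4365,-.352,.23,.375),(.45,-.15,.23,None))
E
```

```text
[ 0.58039082 -0.0462794   0.112     ] [ 0.57922743 -0.0476316   0.112     ] [ 0.5798183  -0.04666934  0.11113646]
-0.2164 0.3122 -0.0681 -0.0
-0.1299 0.1292 -0.0677 0
pose [0.5234 0.0179 0.1624] yaw 0.375 tilt -0.99999 F [ 0.11 -0.37  0.98] t 4.575 q6 1.03
```

servo_tool(commands="-0.02 0.02 -0.05 0 1; -0.06 0.06 -0.08 0 1; -0.1 0.11 -0.08 0 1; -0.14 0.165 -0.08 0 1; -0.17 0.215 -0.08 0 1")

```text
t: 5.2
tool_pos: [0.4436, -0.2419, 0.242]
orientation: [-3.085, -0.585, 0.002]
ft_force: [0.6, -0.3, -0.1]
finger_gap: 1.002
```

```bash
python3 - <<'E'
from h import *
rows((.4365,-.352,.23,.375))
E
```

```text
-0.0469 0.0998 0.0118 -0.0
pose [ 0.4436 -0.2419  0.242 ] yaw 0.375 tilt -1.0 F [ 0.58 -0.31 -0.09] t 5.2 q6 0.5
```

servo_tool(commands="-0.02 0.05 0.012 0 1; -0.047 0.1 0.012 0 1; -0.047 0.1 0.012 0 1")

```text
t: 5.58
tool_pos: [0.4351, -0.3552, 0.2288]
orientation: [-3.086, -0.577, 0.002]
ft_force: [-0.4, 0.4, -0.1]
finger_gap: 0.999
```

```bash
python3 - <<'E'
from h import *
snap('wrist','w1')
a=cv2.imread('pics/w1.png');cv2.imwrite('pics/c3.png',a)
p=proj('w1',(.4365,-.352,.14));print(p,proj('w1',(.5227,-.3669,.105)))
rows((.4365,-.352,.097,.375))
E
```

```text
[270.75375565 210.29907395] [327.2564629  107.14531847]
0.0015 -0.0004 0.1319 -0.003
pose [ 0.4355 -0.3533  0.2289] yaw 0.372 tilt -0.99999 F [-0.21  0.76 -1.08] t 5.625 q6 0.34
```

View pics/c3.png

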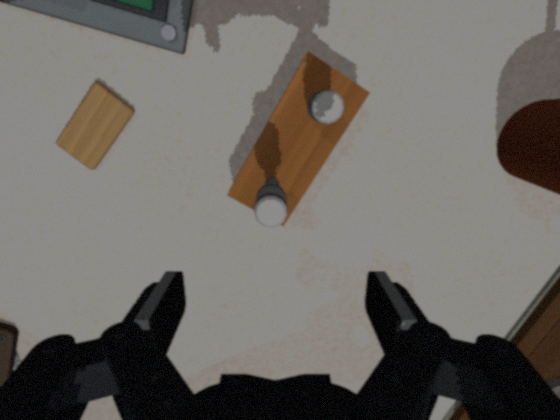

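Long pin's head top is at (271,210), exactly as predicted, so I descend and grip.

servo_tool(commands="0.0015 0 0.05 0 1; 0.0015 0 0.1 0 1; 0.0015 0 0.132 0 1; 0.0015 0 0.132 0 1; 0.0015 0 0.132 0 0.5", squeeze=60)

```text
t: 6.25
tool_pos: [0.4376, -0.3524, 0.0986]
orientation: [-3.086, -0.582, -0.0]
ft_force: [-0.4, -0.2, -0.6]
finger_gap: 0.82
```

servo_tool(commands="0 0 0 0 0.2; 0 0 0 0 0.1; 0 0 0 0 0.1; 0 0 0 0 0.1")

```text
t: 6.75
tool_pos: [0.4381, -0.3525, 0.1003]
orientation: [-3.086, -0.581, -0.002]
ft_force: [-1.2, 2.9, 5.5]
finger_gap: 0.284
```

servo_tool(commands="0 0 0 0 0.1; 0 0 -0.03 0 0.1; 0 0 -0.07 0 0.1; 0 0 -0.12 0 0.1; 0 0 -0.13 0 0.1")

```text
t: 7.38
tool_pos: [0.4393, -0.3542, 0.2346]
orientation: [3.081, 0.58, 0.008]
ft_force: [-0.0, -0.8, -1.4]
finger_gap: 0.285
```

```bash
python3 - <<'E'
from h import *
snap('side','d2');snap('wrist','w2')
c=ld('d2')['im'][200:400,170:350,::-1]
c=cv2.resize(cv2.convertScaleAbs(c,alpha=1.6),(450,500),interpolation=cv2.INTER_CUBIC)
w=cv2.resize(ld('w2')['im'][150:420,180:380,::-1],(350,472))
o=np.zeros((500,800,3),np.uint8);o[:,:450]=c;o[:472,450:]=w
cv2.imwrite('pics/c4.png',o)
rows((.58,-.047,.23,.375));print(bot.read_state()['finger_gap'])
E
```

```text
0.2434 -0.2335 0.0013 -0.003
pose [ 0.4382 -0.353   0.2312] yaw 0.372 tilt -1.0 F [-0.8   0.57 -1.28] t 7.475 q6 0.34
0.2895669129979984
```

View pics/c4.png

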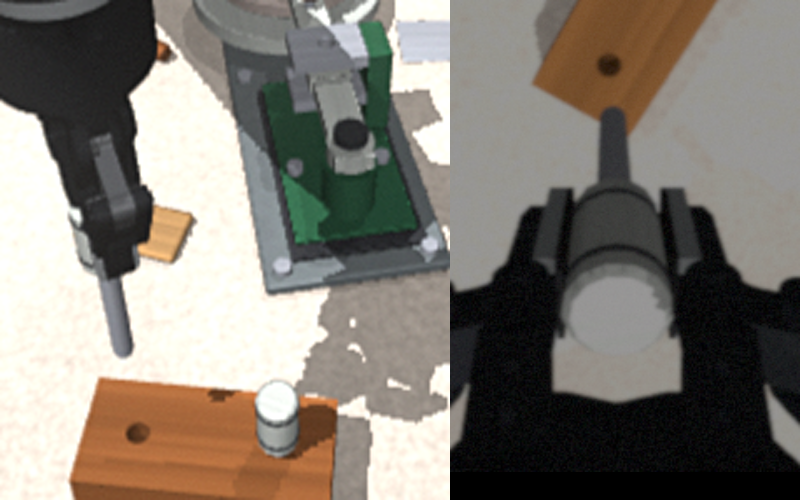

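Long pin is held and its block hole is empty. The nose shows at about (273,214) in the wrist view and about (219,340) in the side view. I'll measure the nose against the TCP.

```bash
python3 - <<'E'
from h import *
# shank axis in wrist picture: midpoints per row by gradient
g=cv2.cvtColor(ld('w2')['im'],cv2.COLOR_RGB2GRAY).astype(float)
for v in range(208,256,4):
    r=g[v,255:295]; bg=np.median(r); d=np.gradient(r); print(v,255+int(d.argmin()),255+int(d.argmax()),r[8:30:2].astype(int))
print(ray('w2',273.2,217,.141),ray('d2',219.2,339.5,.141),tri(['w2','d2'],[(273.2,217),(219.2,339.5)]))
rows((.58,-.047,.26,.375))
for z in (.141,.19,.226,.271): print(z,proj('w2',(.4382,-.353,z)))
E
```

```text
208 277 294 [89 89 89 93 90 96 95 90 88 86 89]
212 268 292 [86 91 80 63 58 56 59 71 84 88 88]
216 266 289 [92 75 50 47 48 52 52 54 64 85 94]
220 265 287 [145 109  52  51  49  53  49  55  58  82  92]
224 265 284 [145 103  52  50  51  50  52  50  60  82 103]
228 265 281 [145 101  53  55  52  54  52  51  53 100 140]
232 265 281 [144  93  52  50  52  55  48  56  56  98 144]
236 265 281 [142  85  51  48  44  53  56  51  54  88 143]
240 264 282 [143  83  52  55  47  57  49  55  55  75 134]
244 265 282 [142  80  50  49  56  54  58  55  50  68 127]
248 264 282 [134  71  50  51  59  52  52  58  52  60 119]
252 264 283 [131  69  55  58  58  59  59  58  56  62 108]
[ 0.43510166 -0.35526877  0.141     ] [ 0.43488549 -0.35173673  0.141     ] [ 0.43602449 -0.35463924  0.14510197]
0.2434 -0.2335 -0.0287 -0.003
pose [ 0.4382 -0.353   0.2312] yaw 0.372 tilt -1.0 F [-0.8   0.57 -1.28] t 7.475 q6 0.34
0.141 [271.93104837 212.57065922]
0.19 [271.70906002 238.08149705]
0.226 [271.4680277  265.78086349]
0.271 [270.98306447 321.51270167]
```

servo_tool(commands="0.03 -0.03 -0.01 0 0.1; 0.065 -0.065 -0.01 0 0.1; 0.105 -0.1 -0.01 0 0.1; 0.14 -0.14 -0.01 0 0.1; 0.18 -0.17 -0.01 0 0.1")

```text
t: 8.1
tool_pos: [0.543, -0.1269, 0.2379]
orientation: [-3.085, -0.581, 0.004]
ft_force: [0.5, -0.8, -1.0]
finger_gap: 0.287
```

```bash
python3 - <<'E'
from h import *
rows((.583,-.046,.216,.375))
E
```

```text
0.0667 -0.0607 0.0219 -0.003
pose [ 0.543  -0.1269  0.2379] yaw 0.372 tilt -1.0 F [ 0.46 -0.75 -1.03] t 8.1 q6 0.79
```

servo_tool(commands="0.02 -0.03 0 0 0.1; 0.047 -0.061 0.012 0 0.1; 0.047 -0.061 0.018 0 0.1; 0.047 -0.061 0.018 0 0.1; 0.047 -0.061 0.018 0 0.1")

```text
t: 8.72
tool_pos: [0.5641, -0.0539, 0.2193]
orientation: [-3.086, -0.579, 0.005]
ft_force: [-0.1, 0.4, -2.3]
finger_gap: 0.288
```

```bash
python3 - <<'E'
from h import *
rows((.583,-.046,.216,.375))
snap('wrist','w3');snap('side','d3')
u,v=proj('w3',(.58,-.047,.115));print(u,v)
c=ld('w3')['im'][int(v)-50:int(v)+70,int(u)-60:int(u)+60,::-1];print('origin',int(u)-60,int(v)-50)
c=cv2.resize(cv2.convertScaleAbs(c,alpha=1.5),(400,400),interpolation=cv2.INTER_CUBIC)
d=ld('d3')['im'][180:240,270:330,::-1]
d=cv2.resize(cv2.convertScaleAbs(d,alpha=1.5),(400,400),interpolation=cv2.INTER_CUBIC)
cv2.imwrite('pics/c5.png',np.hstack([c,d]))
E
```

```text
0.0205 -0.0005 0.0032 -0.004
pose [ 0.5641 -0.0539  0.2193] yaw 0.371 tilt -0.99999 F [-0.07  0.42 -2.28] t 8.725 q6 0.93
273.32304282961 186.268805528971
origin 213 136
```

View pics/c5.png

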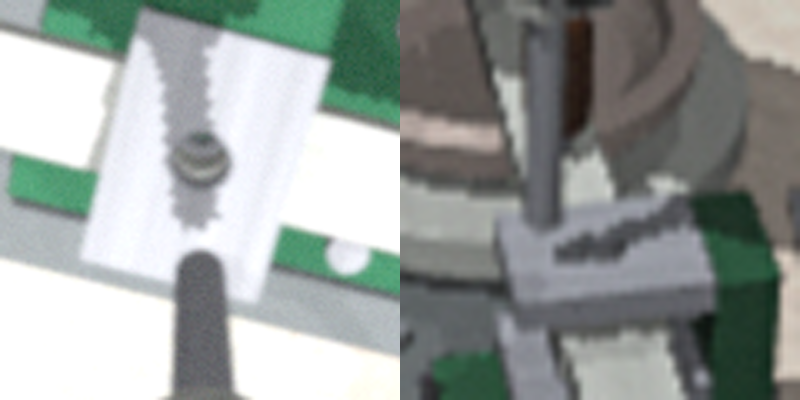

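Hole centre is at wrist (272.7,183.1). The pin nose's end centre is at about (272.6,217.9) in the wrist view and about (291.5,211) in the side view.

```bash
python3 - <<'E'
from h import *
t=np.array([.5641,-.0539])
print('tri nose',tri(['w3','d3'],[(272.6,217.9),(291.5,211)]))
T=Ro.from_rotvec(bot.read_state()['orientation'])
hw=ray('w3',272.7,183.1,.112);hs=ray('d3',300.3,217,.112);print(hw,hs)
for z in(.126,.1295,.133):
    for f,p,h in(('w3',(272.6,217.9),hw),('d3',(291.5,211),hs)):
        n=ray(f,*p,z); print(z,f,n.round(4),'needed shift tool',T.inv().apply([*(h-n)[:2],0]).round(4))
E
```

```text
tri nose [ 0.56058363 -0.05361951  0.13382933]
[ 0.58152785 -0.04585037  0.112     ] [ 0.57922743 -0.0476316   0.112     ]
0.126 w3 [ 0.5584 -0.0548  0.126 ] needed shift tool [ 0.0248  0.     -0.    ]
0.126 d3 [ 0.5607 -0.0434  0.126 ] needed shift tool [ 0.0157  0.0106 -0.    ]
0.1295 w3 [ 0.5597 -0.0543  0.1295] needed shift tool [ 0.0234  0.     -0.    ]
0.1295 d3 [ 0.5604 -0.0478  0.1295] needed shift tool [ 0.0176  0.0067 -0.    ]
0.133 w3 [ 0.5609 -0.0539  0.133 ] needed shift tool [ 0.0221 -0.     -0.    ]
0.133 d3 [ 0.5601 -0.0522  0.133 ] needed shift tool [ 0.0195  0.0027 -0.    ]
```

servo_tool(commands="0.011 0 0 0 0.1; 0.021 0 0.004 0 0.1; 0.021 0 0.008 0 0.1; 0.021 0 0.011 0 0.1; 0.021 0 0.011 0 0.1")

```text
t: 9.45
tool_pos: [0.5836, -0.0462, 0.2084]
orientation: [-3.086, -0.579, 0.005]
ft_force: [-0.1, -0.4, -1.1]
finger_gap: 0.283
```

servo_tool(commands="0 0 0.002 0 0.1; 0 0 0.004 0 0.1; 0 0 0.004 0 0.1")

```text
t: 9.82
tool_pos: [0.5834, -0.0462, 0.2041]
orientation: [-3.086, -0.579, 0.006]
ft_force: [-1.0, -0.0, -1.7]
finger_gap: 0.288
```

servo_tool(commands="0 0 0.002 0 0.1; 0 0 0.002 0 0.1")

```text
t: 10.07
tool_pos: [0.5833, -0.0462, 0.2019]
orientation: [-3.085, -0.579, 0.006]
ft_force: [0.6, 0.6, -1.5]
finger_gap: 0.287
```

servo_tool(commands="0 0 0.002 0 0.1; 0 0 0.002 0 0.1")

```text
t: 10.32
tool_pos: [0.5831, -0.0461, 0.1996]
orientation: [-3.085, -0.579, 0.007]
ft_force: [-0.7, 0.4, -1.1]
finger_gap: 0.286
```

servo_tool(commands="0 0 0.0015 0 0.1; 0 0 0.0015 0 0.1")

```text
t: 10.58
tool_pos: [0.5831, -0.0461, 0.1979]
orientation: [-3.085, -0.579, 0.007]
ft_force: [0.8, 0.3, -0.7]
finger_gap: 0.282
```

servo_tool(commands="0 0 0.0015 0 0.1; 0 0 0.0015 0 0.1")

```text
t: 10.82
tool_pos: [0.583, -0.0461, 0.1962]
orientation: [-3.085, -0.579, 0.007]
ft_force: [0.4, 0.8, -1.1]
finger_gap: 0.29
```

servo_tool(commands="0 0 0.0015 0 0.1; 0 0 0.0015 0 0.1")

```text
t: 11.08
tool_pos: [0.583, -0.0461, 0.1946]
orientation: [-3.085, -0.579, 0.007]
ft_force: [-0.0, -0.2, -1.0]
finger_gap: 0.285
```

servo_tool(commands="0 0 0.0015 0 0.1; 0 0 0.0015 0 0.1")

```text
t: 11.32
tool_pos: [0.583, -0.0461, 0.1929]
orientation: [-3.085, -0.579, 0.007]
ft_force: [1.1, -0.3, -2.6]
finger_gap: 0.288
```

servo_tool(commands="0 0 0.0015 0 0.1; 0 0 0.0015 0 0.1")

```text
t: 11.58
tool_pos: [0.583, -0.0461, 0.1913]
orientation: [-3.085, -0.578, 0.007]
ft_force: [0.8, -0.6, -1.4]
finger_gap: 0.285
```

servo_tool(commands="0 0 0.002 0 0.1; 0 0 0.002 0 0.1")

```text
t: 11.82
tool_pos: [0.5829, -0.046, 0.189]
orientation: [-3.085, -0.578, 0.008]
ft_force: [0.2, -0.4, -2.0]
finger_gap: 0.289
```

servo_tool(commands="0 0 0.002 0 0.1; 0 0 0.002 0 0.1")

```text
t: 12.08
tool_pos: [0.5829, -0.046, 0.1868]
orientation: [-3.085, -0.578, 0.008]
ft_force: [1.1, 0.3, -1.4]
finger_gap: 0.283
```

The nose should be inside the upper ear with no contact felt. I'll carry on gently.

servo_tool(commands="0 0 0.002 0 0.1; 0 0 0.002 0 0.1; 0 0 0.004 0 0.1; 0 0 0.004 0 0.1")

```text
t: 12.58
tool_pos: [0.5828, -0.046, 0.1826]
orientation: [-3.085, -0.578, 0.008]
ft_force: [0.6, -0.7, -1.5]
finger_gap: 0.287
```

servo_tool(commands="0 0 0.002 0 0.1; 0 0 0.002 0 0.1; 0 0 0.004 0 0.1; 0 0 0.004 0 0.1")

```text
t: 13.08
tool_pos: [0.5828, -0.046, 0.1783]
orientation: [-3.085, -0.578, 0.008]
ft_force: [0.8, 0.4, -1.6]
finger_gap: 0.287
```

servo_tool(commands="0 0 0.002 0 0.1; 0 0 0.002 0 0.1; 0 0 0.004 0 0.1; 0 0 0.004 0 0.1")

```text
t: 13.58
tool_pos: [0.5827, -0.0459, 0.1741]
orientation: [-3.085, -0.578, 0.008]
ft_force: [0.7, 0.4, -1.5]
finger_gap: 0.288
```

```bash
python3 - <<'E'
from h import *
snap('side','d4')
d=ld('d4')['im'][160:270,240:360,::-1]
cv2.imwrite('pics/c6.png',cv2.resize(cv2.convertScaleAbs(d,alpha=1.6),(600,550),interpolation=cv2.INTER_CUBIC))
E
```

```text
(no output)
```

View pics/c6.png

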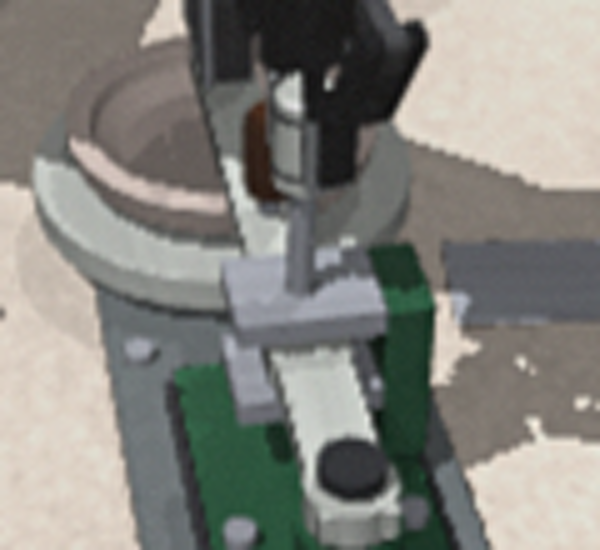

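The pin is in the upper ear's hole: shank enters at crop (300,290), with the head about 25–30 mm above the ear so far. Continuing down.

servo_tool(commands="0 0 0.002 0 0.1; 0 0 0.004 0 0.1; 0 0 0.006 0 0.1; 0 0 0.006 0 0.1")

```text
t: 14.12
tool_pos: [0.5826, -0.0459, 0.1679]
orientation: [-3.084, -0.578, 0.008]
ft_force: [-0.0, -0.1, -1.6]
finger_gap: 0.286
```

servo_tool(commands="0 0 0.002 0 0.1; 0 0 0.004 0 0.1; 0 0 0.005 0 0.1")

```text
t: 14.5
tool_pos: [0.5826, -0.0459, 0.1628]
orientation: [-3.084, -0.578, 0.008]
ft_force: [0.9, 0.5, 0.1]
finger_gap: 0.288
```

servo_tool(commands="0 0 0.0015 0 0.1; 0 0 0.003 0 0.1; 0 0 0.003 0 0.1")

```text
t: 14.88
tool_pos: [0.5826, -0.0459, 0.1595]
orientation: [-3.084, -0.578, 0.008]
ft_force: [0.3, 0.3, -1.7]
finger_gap: 0.282
```

servo_tool(commands="0 0 0.0015 0 0.1; 0 0 0.002 0 0.1")

```text
t: 15.12
tool_pos: [0.5827, -0.0459, 0.1576]
orientation: [-3.085, -0.578, 0.008]
ft_force: [0.5, 0.7, -1.0]
finger_gap: 0.285
```

servo_tool(commands="0 0 0.0015 0 0.1; 0 0 0.002 0 0.1")

```text
t: 15.38
tool_pos: [0.5827, -0.046, 0.1555]
orientation: [-3.085, -0.578, 0.007]
ft_force: [0.7, -0.2, -1.5]
finger_gap: 0.284
```

servo_tool(commands="0 0 0.0015 0 0.1; 0 0 0.002 0 0.1")

```text
t: 15.62
tool_pos: [0.5827, -0.046, 0.1533]
orientation: [-3.085, -0.578, 0.007]
ft_force: [0.5, -0.2, -0.9]
finger_gap: 0.286
```

servo_tool(commands="0 0 0.0015 0 0.1; 0 0 0.003 0 0.1; 0 0 0.003 0 0.1")

```text
t: 16.0
tool_pos: [0.5827, -0.046, 0.1501]
orientation: [-3.085, -0.578, 0.008]
ft_force: [0.1, -0.5, -1.5]
finger_gap: 0.287
```

servo_tool(commands="0 0 0.0015 0 0.1; 0 0 0.003 0 0.1; 0 0 0.003 0 0.1")

```text
t: 16.38
tool_pos: [0.5826, -0.046, 0.1469]
orientation: [-3.085, -0.578, 0.008]
ft_force: [2.3, -1.7, -1.1]
finger_gap: 0.288
```

servo_tool(commands="0 0 0.002 0 0.1; 0 0 0.004 0 0.1; 0 0 0.006 0 0.1; 0 0 0.006 0 0.1")

```text
t: 16.88
tool_pos: [0.5825, -0.046, 0.1406]
orientation: [-3.085, -0.578, 0.008]
ft_force: [1.8, 0.6, -3.7]
finger_gap: 0.29
```

servo_tool(commands="0 0 0.002 0 0.1; 0 0 0.004 0 0.1; 0 0 0.006 0 0.1; 0 0 0.006 0 0.1")

```text
t: 17.38
tool_pos: [0.5825, -0.0459, 0.1342]
orientation: [-3.085, -0.578, 0.008]
ft_force: [1.2, 0.4, -2.5]
finger_gap: 0.289
```

servo_tool(commands="0 0 0.002 0 0.1; 0 0 0.004 0 0.1; 0 0 0.006 0 0.1; 0 0 0.006 0 0.1")

```text
t: 17.88
tool_pos: [0.5824, -0.0459, 0.1279]
orientation: [-3.085, -0.578, 0.008]
ft_force: [2.3, 0.6, -1.9]
finger_gap: 0.283
```

servo_tool(commands="0 0 0.002 0 0.1; 0 0 0.004 0 0.1; 0 0 0.004 0 0.1")

```text
t: 18.25
tool_pos: [0.5823, -0.0458, 0.1236]
orientation: [-3.084, -0.578, 0.008]
ft_force: [1.7, 0.5, -2.7]
finger_gap: 0.287
```

servo_tool(commands="0 0 0.0015 0 0.1; 0 0 0.003 0 0.1; 0 0 0.003 0 0.1")

```text
t: 18.62
tool_pos: [0.5823, -0.0458, 0.1205]
orientation: [-3.084, -0.578, 0.008]
ft_force: [1.9, 0.0, -2.7]
finger_gap: 0.286
```

servo_tool(commands="0 0 0.0015 0 0.1; 0 0 0.002 0 0.1")

```text
t: 18.88
tool_pos: [0.5824, -0.0458, 0.1185]
orientation: [-3.084, -0.578, 0.007]
ft_force: [0.7, 0.5, -0.3]
finger_gap: 0.288
```

servo_tool(commands="0 0 0.001 0 0.1; 0 0 0.001 0 0.1")

```text
t: 19.12
tool_pos: [0.5824, -0.0458, 0.1175]
orientation: [-3.084, -0.578, 0.007]
ft_force: [1.6, 0.5, -0.4]
finger_gap: 0.279
```

servo_tool(commands="0 0 0.001 0 0.1; 0 0 0.001 0 0.1")

```text
t: 19.38
tool_pos: [0.5825, -0.0458, 0.1174]
orientation: [-3.084, -0.578, 0.007]
ft_force: [-0.8, 1.1, 5.4]
finger_gap: 0.285
```

Head contact at TCP z 0.1174 with about 6 N, matching a seated pin. Release in small openings, then rise.

servo_tool(commands="0 0 0 0 0.35; 0 0 0 0 0.45; 0 0 0 0 0.6; 0 0 0 0 0.6; 0 0 0 0 0.6")

```text
t: 20.0
tool_pos: [0.5824, -0.0457, 0.1173]
orientation: [-3.084, -0.578, 0.008]
ft_force: [0.1, 0.7, 0.3]
finger_gap: 0.598
```

servo_tool(commands="0 0 -0.03 0 0.6; 0 0 -0.07 0 0.6; 0 0 -0.11 0 0.6; 0 0 -0.13 0 0.6; -0.03 0 -0.13 0 0.6")

```text
t: 20.62
tool_pos: [0.5566, -0.0571, 0.2495]
orientation: [-3.086, -0.58, 0.002]
ft_force: [-0.3, 0.4, -0.3]
finger_gap: 0.598
```

```bash
python3 - <<'E'
from h import *
snap('side','d5');snap('wrist','w5')
d=ld('d5')['im'][160:270,240:360,::-1]
d=cv2.resize(cv2.convertScaleAbs(d,alpha=1.6),(436,400),interpolation=cv2.INTER_CUBIC)
w=cv2.resize(ld('w5')['im'][:,:,::-1],(364,273));o=np.zeros((400,800,3),np.uint8);o[:,:436]=d;o[:273,436:]=w
cv2.imwrite('pics/c7.png',o)
s=bot.read_state();print(s['tool_pos'],s['ft_force'],s['finger_gap'])
for z in(.112,.157):print(z,(proj('d5',(.58,-.047,z))-[240,160])*3.636, proj('w5',(.5804,-.0463,z))*.65+[436,0])
E
```

```text
[ 0.55357447 -0.05723379  0.24680296] [-1.08425929  0.01851125 -0.73765748] 0.5988899904104403
0.112 [220.47152825 206.5115769 ] [613.96631007 105.67315971]
0.157 [221.74557649 145.1826352 ] [613.7128011  113.24049847]
```

View pics/c7.png

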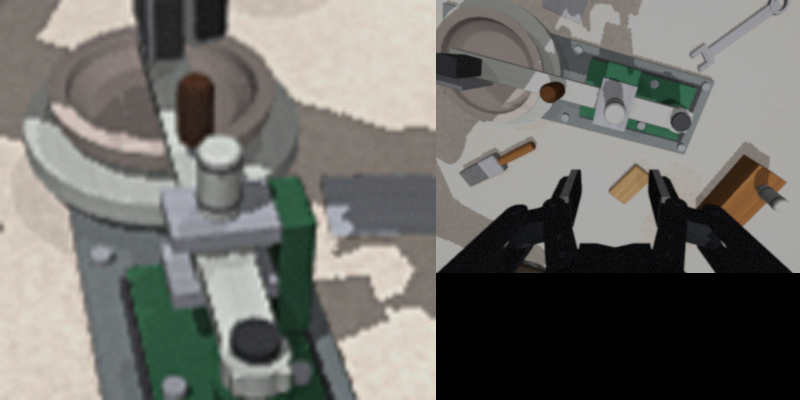

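The pin's head rests on the upper ear: its top is at (219,148) in the crop, against a predicted (222,145). The pin is upright, the arm is home, and the gripper is clear.

servo_tool(commands="0 0 -0.01 0 0.6; 0 0 -0.01 0 0.6; 0 0 -0.01 0 0.6")

```text
t: 21.1
tool_pos: [0.5541, -0.0571, 0.2567]
orientation: [-3.084, -0.577, 0.011]
ft_force: [-0.4, -1.4, -0.4]
finger_gap: 0.602
```

```bash
python3 -c "
from station import bot
print(bot.close_job())"
```

```text
the job is handed in; nothing more can be done
None
```

The job is done and handed in at about 21 s on the robot's clock; no verdict was reported.

- **Arm:** I pushed it by its knob with closed fingers until the force jumped to about 9.5 N at the stop.
- **Pin:** I took the long pin from the block and found the shifted hole by camera, at about x 0.580, y -0.047. I then lowered the pin in 1–6 mm steps until its head met the upper ear, let go and backed away.
- **Forces:** the wrist force read under about 5 N in each reading on the way down and about 6 N when the head touched. It is read only at the end of each call, and the 35 N limit is on the pin's own contact, which I could not measure.

**Last checks:** in the final pictures the pin stands upright with its head on the upper ear. The head's top was within about 1 mm of where a seated pin should appear. The arm is home, the gripper is clear, and the short pin is still in the block. I made no position check on the bystanders. The nose through the lower ear is inferred from the seated head, not seen.

**Disagreements:** before insertion, the two cameras disagreed on where the nose was by a few mm. The height estimated from the grasp differed by about 4 mm from the height found with both cameras. I relied on the relative view and on feel, and the pin went in at the first try.

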